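# Loupe inspection of a plaster medallion

### The arm

A 6-joint arm with a two-finger parallel gripper is mounted at the origin on the work surface. World frame = base frame: x ahead of the robot, y to its left, z up, the work surface at z = 0. Lengths are in m, angles in degrees, forces in N, time in s.
With the tool pointing down it reaches from about 0.225 to 0.875 m from the base axis. Payload 3.4 kg.
Tool frame: the origin (TCP) lies at the very end of the fingers, on their centre line; the grasp point (between the pads) lies behind it (robot.hold_point_z is the z of the grasp point in the tool frame, in m); z points along the fingers, y is the line along which they close (so a half turn about z gives the same grasp; the last joint's range is limited). The gripper opens to 85 mm and grips with 20 to 120 N. Pads are 22 mm wide; open, the fingers measure 114 mm over their backs; the gripper's body (76 mm by 85 mm) begins 54 mm behind the grasp point. The pads swing forward as they close: fully open they stand 13 mm farther back than shut.
Start: joints at [59.129, 15.808, 86.224, -0, 77.962, -6.933], TCP at [0.233, 0.526, 0.231] pointing down, gripper open.
Joint ranges: [-165.64, 165.64], [-43.16, 119.46], [12.63, 154.43], [-67.54, 247.53], [6.08, 155.33], [-154.97, 154.97]. Speed limits (degrees/s): [147.25, 147.25, 180, 180, 180, 180].

### API

Orientations are given as [roll, pitch, yaw] about the fixed x, y, z axes, in that order (R = Rz(yaw) Ry(pitch) Rx(roll)).
In Python, from plant import robot, eyes, close_job gives the robot as it stands. The module is installed in compiled form; this text tells all that it offers.
- The arm moves only by the tool play_rows, never from a script. Its argument "deltas" is a list of rows, each a list of 5 numbers: the gripper's target within -1 to 1 (shut at 1, half-way at 0, fully open at -1), then the shift along the world's x, y, z in mm, then the turn about the world's z in rad. A call has 1 to 8 rows; each row shifts and turns the commanded pose from where the row before left it; what a row does not reach is not made up. A row lasts 1/8 s, in which the tool goes at most 62.5 mm and 10.7 degrees, less where a joint would pass 70% of its speed; a pose out of reach is approached as far as the arm can. A call with a gripper value outside its range is refused whole. The fingers move at their own pace and stop on an object; "grip_force" is the grip in N (left out, the last holds). Time passes only in rows, so rows that do not move let the fingers close. It gives the time, the measured TCP pose, the force, the opening and the grip force at its end, in the units of the state.
- robot.get_obs(): the state, without advancing time (a new reading comes with each control period).
- eyes.camera(name): name is "side" or "top"; returns the picture (400x640x3 uint8, red, green, blue); there is no depth.
- eyes.camera_info(name): a dict with "fx", "fy", "cx", "cy" (pixels), "R" (3x3) and "t" (3): a world point X has camera coordinates R X + t. Camera axes: x right, y down, z forward; pixel columns grow to the right and rows downward; lengths in m; the calibration is good to about 2 mm. A picture is of the moment at which its call begins. camera_info takes no time and is no camera call.
- close_job(): hands the job in; it is judged then, once.
The state is a dict: "clock": time; "q": joint angles; "joint_velocities": joint speeds; "joint_torque": joint torques, N m; "ee_pos": TCP position; "tcp_rot": TCP orientation; "wrist_force": force on the tool from outside, world axes, zero at the start; "wrist_torque": the same for the moment, N m; "gripper_width": opening from 0.0 (shut) to 1.0 (fully open); "grip_force": force on a finger pad.
Only numpy, scipy, OpenCV 4.12 (cv2) and the standard library are available. Lean on these libraries where they do the work, as an engineer would, in place of code of your own. Each camera call takes 0.05 s, during which the arm holds its last target. There are 200 camera calls.

### The job

Slide the carrier with the fresh plaster medallion along its rails until it clicks into the inspection stop beside the gauge column. Then pick up the loupe by its handle and hold it level over the middle of the medallion, with the middle of its rim at the height of the red pointer on the column, and finish while still holding it there, steady. Let nothing touch the soft plaster, do not shift the pointer, and leave the bowl, the jug and the scraper where they are.

Things in the scene. Friction and masses are not known exactly. Their poses are not given: they have to be found in the camera images.
- slide: Inspection slide, fixed to the table: aluminium base 130 x 400 mm, 12 mm thick, two steel rails along its own y. Origin under the middle of the base, on the table; z is up. The carrier travels towards the slide's own -y. Turned by up to 0.25 rad. Red lines on the base, 50 mm from its middle towards -y, mark the inspection stop.
- carrier (a joint): How far the carrier has slid, in m: 0 at the loading end (starts below 0.09), 0.20 at the far end. The inspection stop is a spring ball catch at 0.150: the carrier runs with 1.5 N of friction, meets the catch at 0.133, needs up to 10 N to go in, and once let go is pulled to 0.150 from anywhere between 0.146 and 0.154. Another 10 N pushes it out over the far side: too far, bring it back.
- knob (a point): Grip point on the carrier's upright black knob, 20 mm diameter, to pinch or push: 68 mm above the table, the knob reaching 12 mm below and 15 mm above this point. It stands on the carrier's middle line, 76 mm behind the medallion's centre (to the slide's +y). The carrier plate is 118 mm across the rails, 116 mm along them, its top 44 mm above the table.
- medallion_mid (a point): Centre of the top of the white plaster medallion, 84 mm diameter, 14 mm thick (relief up to 7 mm above this point), held by three pins on the carrier and moving with it. The point is 61 mm above the table. The plaster is soft: neither robot nor loupe may touch it.
- mark (a point): Centre of the red pointer collar, on the gauge column's axis: the height at which the middle of the loupe's rim must be held, 120 to 180 mm above the table. The collar is 26 mm diameter and 14 mm high; at mid-height its red pointer reaches 27 mm from the axis towards the medallion, a black thumb screw 28 mm to the slide's -y. Clamped, but a hard push shifts it.
- loupe: Loose battery-lit loupe, 0.11 to 0.23 kg: round black rim 76 mm diameter, 18 mm high, clear lens, and a straight black handle along its own -x, 24 mm wide, 18 mm high, 52 to 146 mm from the lens centre, on a steel neck. Origin under the lens centre on the flat underside, z up. It starts lying flat on the table; it balances about 55 mm from the lens centre.
- lens (a point): Centre of the loupe's rim and lens, 9 mm above its underside.
- handle (a point): Point on the middle line of the loupe's handle, 75 mm from the lens centre and 9 mm above its underside: the place to grip it, fingers closing across the handle.
- bowl: Bystander: loose black rubber mixing bowl, 110 mm diameter, 65 mm high; origin under its centre.
- jug: Bystander: loose cut-off white plastic jug, 90 x 90 mm, 140 mm high; origin under its centre.
- scraper: Bystander: loose filling knife lying flat, black handle and steel blade 100 mm wide, 190 mm long, 18 mm high; origin at its middle on the table.
- column_top (a point): Top of the round steel gauge column, 12 mm diameter, 210 mm above the table; it stands beside the inspection stop on the side away from the robot (slide's own x +95 mm, y -50 mm), 95 mm from where the medallion's centre comes to stand.
Things that resemble listed ones, but are neither listed nor needed, are in the scene too. Leave any green or orange look-alike of the loupe alone.

How it is judged (in metres and radians):
On the way, in this order (a step that is already met when the one before it is completed fails the run):
1. the carrier stands still in the inspection stop, while the loupe still lies on the table (value of joint carrier between 0.147 and 0.153 m and velocity of joint carrier between -0.01 and 0.01 m/s and height (world z) of lens below 0.03 m), for 0.2 s.
2. the loupe is lifted clear of the table by the fingers (height (world z) of lens above 0.05 m and contact force between loupe and the fingers above 1 N), for 0.2 s.
At the end, for the whole second after the job is handed in: The carrier sits in the inspection stop (within 3 mm); the fingers hold the loupe still, its lens centre within 12 mm of the medallion's centre seen from above and within 6 mm of the pointer's height, level within 0.1 rad (6 degrees), resting on nothing (value of joint carrier between 0.147 and 0.153 m and horizontal distance between lens and medallion_mid below 0.012 m and z of lens in the frame of mark between -0.006 and 0.006 m and angle between loupe's own z axis and vertical below 0.1 rad and linear speed of loupe below 0.02 m/s and angular speed of loupe below 0.15 rad/s and contact force between loupe and the fingers above 1 N and contact force between loupe and slide below 0.2 N and contact force between loupe and bowl below 0.2 N and contact force between loupe and jug below 0.2 N and contact force between loupe and scraper below 0.2 N); the arm keeps its last pose, push and grip.
It fails at once if the soft plaster is touched (contact force between medallion and anything else above 0.5 N).
It fails at once if the pointer is shifted by more than 4 mm along its column (distance of mark from where it was at the start of the episode above 0.004 m).
It fails at once if the bowl, the jug or the scraper is moved by more than 20 mm (distance of any of bowl, jug, scraper from where it was at the start of the episode above 0.02 m).
It also fails if it takes over 54 s, if anything falls off the work surface, if the arm or the gripper's body presses on something with over 40 N, if the wrist force passes 120 N, or if a joint passes its speed limit or range.

## Working session

There is one attempt and no reset: what is moved stays moved. The work goes in short steps, Python scripts to look and compute and a tool call to move; the robot and the scene stay as the last step left them, time stands still between calls to the robot, and variables do not carry over. Pictures are saved under pics/ and viewed, at most 10 in all, crops included, and the job is handed in when it is done.

Besides the shell and the picture viewer there is one more tool, called after ">>>" by a JSON object that holds its "api" and its "payload". play_rows: Moves the arm, as the interface text tells. Its arguments: {"type":"object","properties":{"deltas":{"type":"array","items":{"type":"array","items":{"type":"number"}}},"grip_force":{"type":"number"}},"required":["deltas"]}

```bash
mkdir -p pics
cat > h.py <<'E'
import numpy as np, cv2
from plant import robot, eyes, close_job
def ray(n,u,v):
    c=eyes.camera_info(n);R=np.array(c["R"]);t=np.array(c["t"])
    return -R.T@t, R.T@np.array([(u-c["cx"])/c["fx"],(v-c["cy"])/c["fy"],1])
def at(n,u,v,z):
    o,d=ray(n,u,v); return (o+d*(z-o[2])/d[2]).round(4)
def pix(n,X):
    c=eyes.camera_info(n);p=np.array(c["R"])@np.array(X)+np.array(c["t"])
    return (round(float(c["fx"]*p[0]/p[2]+c["cx"]),1),round(float(c["fy"]*p[1]/p[2]+c["cy"]),1))
def snap(n,f,crop=None,k=1):
    im=eyes.camera(n)[:,:,::-1]; cv2.imwrite("pics/raw_"+f,im)
    if crop: a,b,c,d=crop; im=im[b:d,a:c]
    cv2.imwrite("pics/"+f,cv2.resize(np.ascontiguousarray(im),None,fx=k,fy=k,interpolation=cv2.INTER_CUBIC))
E
python3 - <<'E'
from h import *
snap("top","t1.png",None,1.25); snap("side","s1.png",None,1.25)
print(robot.get_obs()); print(robot.hold_point_z)
for n in("top","side"): print(eyes.camera_info(n))
E
```

```text
{'clock': 0.1, 'q': array([ 5.91270768e+01,  1.58439639e+01,  8.62856785e+01,  5.60065265e-04,
        7.79644722e+01, -6.93508238e+00]), 'joint_velocities': array([-0.05152972, -0.12344183, -0.12852147,  0.01112018,  0.06336046,
        0.01363802]), 'joint_torque': array([ 1.30689641e-03, -4.17698336e+01, -2.46406406e+01, -2.62722569e-04,
        5.80759413e-03,  2.72780932e-05]), 'ee_pos': array([0.23308627, 0.52513046, 0.23054249]), 'tcp_rot': array([-1.79906640e+02, -1.19074031e-02,  1.56062032e+02]), 'wrist_force': array([-0.55373083, -0.82240251, -0.90970095]), 'wrist_torque': array([0.00544308, 0.0515389 , 0.02176539]), 'grip_force': 0.0, 'gripper_width': 0.9986446066987811}
-0.0187
{'fx': 505.8216984105023, 'fy': 505.8216984105023, 'cx': 322.59285092610776, 'cy': 202.44059525587198, 'R': array([[ 0.01034626, -0.99988599, -0.01099808],
       [-0.99172323, -0.00885291, -0.12808845],
       [ 0.12797648,  0.01223229, -0.99170177]]), 't': array([0.00904284, 0.51048139, 1.3711678 ])}
{'fx': 375.8857376476623, 'fy': 375.8857376476623, 'cx': 319.9794306799045, 'cy': 201.98945613192674, 'R': array([[ 0.95057204, -0.31031904,  0.01071895],
       [-0.15717445, -0.51065615, -0.84529669],
       [ 0.26778535,  0.80183065, -0.53418968]]), 't': array([-0.46913996,  0.1781148 ,  1.0422836 ])}
```

View pics/t1.png

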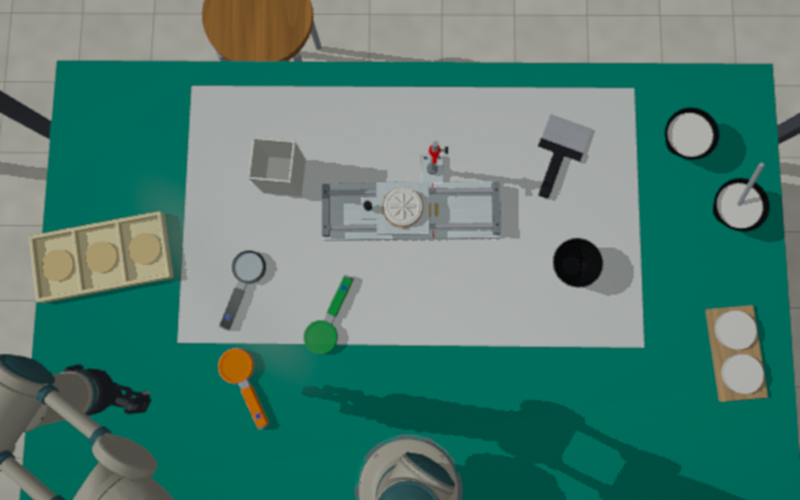

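View pics/s1.png

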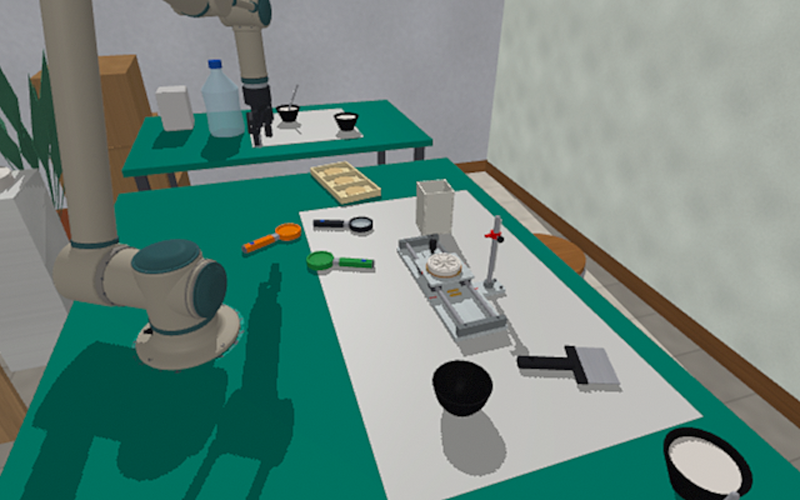

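The top view shows three loupe-like objects, in the pixels of the 800-wide picture: black at (249,267), green at (320,337) and orange at (236,366). The black one with the clear lens fits the description. The knob is at about (368,206), the medallion at (403,207), and the red collar at (434,153). I'll confirm these in enlarged crops.

Run:
```python
from h import *
im=cv2.imread("pics/raw_t1.png")[100:270,165:415]; cv2.imwrite("pics/t1c.png",cv2.resize(im,None,fx=3.2,fy=3.2,interpolation=cv2.INTER_CUBIC))
im=cv2.imread("pics/raw_s1.png")[140:280,240:420]; cv2.imwrite("pics/s1c.png",cv2.resize(im,None,fx=4,fy=4,interpolation=cv2.INTER_CUBIC))
```

```text
(no output)
```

View pics/t1c.png

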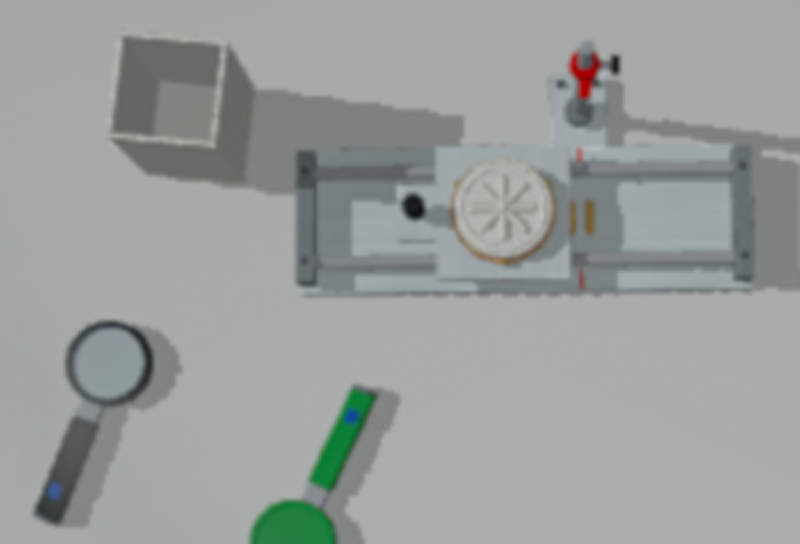

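View pics/s1c.png

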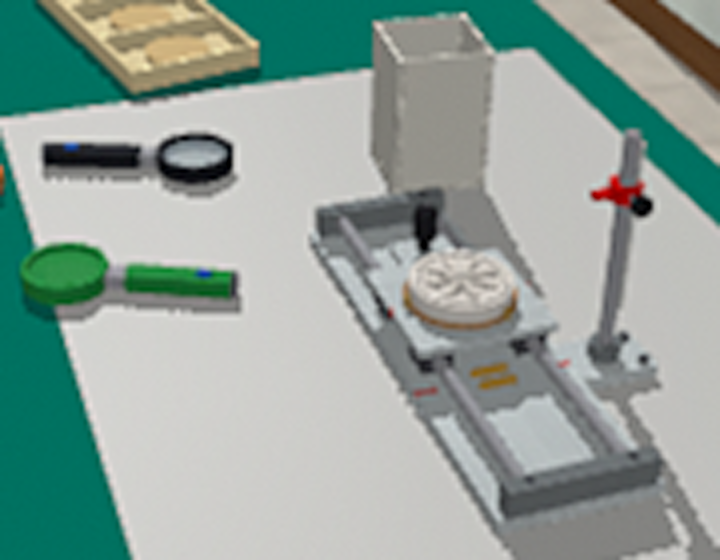

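Run:
```python
from h import *
T=lambda x,y,z: at("top",165+x/3.2,100+y/3.2,z)
S=lambda x,y,z: at("side",240+x/4,140+y/4,z)
med=T(503,210,.063);kn=T(412,206,.083);print("med",med,"knob",kn, "side med",S(461,282,.063),"knob",S(427,208,.083))
l,r=T(579,155,.012),T(582,278,.012);print("stop lines",l,r,"mid",(l+r)/2, np.degrees(np.arctan2(*(l-r)[1::-1])))
print("side lines",S(563,363,.012),S(425,392,.012))
d=kn-med;print("+y dir deg",np.degrees(np.arctan2(d[1],d[0])),np.linalg.norm(d[:2]))
print("coltop",T(586,46,.21),S(632,134,.21),"base",T(580,112,.02))
o,a=ray("top",165+585/3.2,100+67/3.2);p,b=ray("side",240+622/4,140+192/4)
s=np.linalg.lstsq(np.c_[a,-b],p-o,rcond=None)[0];print("collar",o+a*s[0],p+b*s[1])
L=T(109,362,.018);e=T(50,516,.018);h=T(88,414,.018);print("lens",L,"end",e,np.linalg.norm(e-L),"neck",h,np.linalg.norm(h-L),"handle +x deg",np.degrees(np.arctan2(*(L-e)[1::-1])),"side lens",S(196,157,.018))
# pixels of slide ends
for x,y in((300,150),(302,286),(750,148),(750,282)):print(T(x,y,.03))
print("jug",T(165,115,.0),T(118,37,.14),T(228,45,.14),T(215,147,.14),T(110,134,.14))
```

```text
med [0.6082 0.0158 0.063 ] knob [0.607  0.0924 0.083 ] side med [0.6104 0.0045 0.063 ] knob [0.6132 0.0868 0.083 ]
stop lines [ 0.6691 -0.0508  0.012 ] [ 0.558 -0.054  0.012] mid [ 0.61355 -0.0524   0.012  ] 1.6498273437064201
side lines [ 0.6751 -0.0546  0.012 ] [ 0.5586 -0.0569  0.012 ]
+y dir deg 90.8975105965591 0.07660939890117922
coltop [ 0.708  -0.0492  0.21  ] [ 0.707  -0.0571  0.21  ] base [ 0.7064 -0.0513  0.02  ]
collar [ 0.70671863 -0.05042201  0.15794224] [ 0.70882517 -0.05127882  0.1585992 ]
lens [0.479  0.3604 0.018 ] end [0.3444 0.4061 0.018 ] 0.1421465792764638 neck [0.4332 0.3769 0.018 ] 0.048681515999401674 handle +x deg -18.753609494497052 side lens [0.4803 0.3411 0.018 ]
[0.6674 0.196  0.03  ]
[0.546  0.1911 0.03  ]
[ 0.6723 -0.2007  0.03  ]
[ 0.5529 -0.1996  0.03  ]
jug [0.7061 0.3236 0.    ] [0.7347 0.3327 0.14  ] [0.7286 0.2418 0.14  ] [0.6428 0.2497 0.14  ] [0.653  0.3359 0.14  ]
```

The crops confirm the black loupe, with its rim at crop pixel (109,362), its handle pointing down-left and a clear lens. The knob is at crop (412,206) and the collar at crop (585,67). The slide is turned by about +1°, the collar height is about 0.158 m, and the stop puts the medallion at about (0.612, -0.051). I'm moving above the knob now.

>>> {"api": "play_rows", "payload": {"deltas": [[-1,34,-40,0,-0.1],[-1,34,-40,0,-0.1],[-1,34,-40,0,-0.1],[-1,34,-40,0,-0.1],[-1,34,-40,0,-0.1],[-1,34,-40,0,-0.1],[-1,34,-40,0,-0.1],[-1,34,-40,0,-0.1]], "grip_force": 40}}

```text
clock: 1.1
ee_pos: [0.506, 0.2041, 0.231]
tcp_rot: [-180.0, -0.0, 110.0]
wrist_force: [-0.1, 0.8, 0.1]
gripper_width: 0.999
grip_force: 0.0
```

>>> {"api": "play_rows", "payload": {"deltas": [[-1,34,-38,-20,-0.11],[-1,34,-38,-20,-0.11],[-1,35,-38,-30,-0.11],[-1,0,0,0,0]]}}

```text
clock: 1.6
ee_pos: [0.6087, 0.0884, 0.1577]
tcp_rot: [-179.7, 0.1, 91.1]
wrist_force: [-0.9, 0.8, 0.7]
gripper_width: 1.001
grip_force: 0.0
```

Run:
```python
from h import *
o=robot.get_obs();print(o["ee_pos"],o["tcp_rot"],o["clock"])
snap("top","t2.png",(200,110,380,200),4)
print(pix("top",o["ee_pos"]))
```

```text
[0.60870587 0.08841652 0.15765876] [-1.79697079e+02  6.74461022e-02  9.10814138e+01] 1.6
(293.3, 157.8)
```

View pics/t2.png

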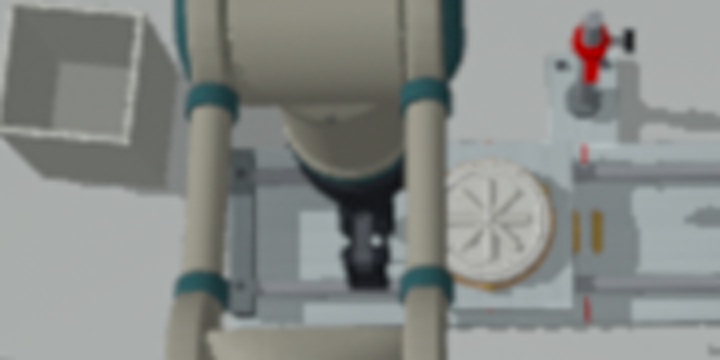

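Nothing is in the way: the gripper stands over the knob with the medallion clear to its right, at (490,222). I'm lowering and pinching.

>>> {"api": "play_rows", "payload": {"deltas": [[-1,1,3,-30,0],[-1,0,0,-30,0],[-1,0,0,-25,0],[-1,0,0,-12,0],[-1,0,0,-7,0],[1,0,0,0,0],[1,0,0,0,0],[1,0,0,0,0]]}}

```text
clock: 2.65
ee_pos: [0.6099, 0.0946, 0.0581]
tcp_rot: [179.9, -0.0, 91.3]
wrist_force: [-0.7, -0.7, 1.3]
gripper_width: 0.381
grip_force: 0.0
```

>>> {"api": "play_rows", "payload": {"deltas": [[1,0,0,0,0],[1,0,0,0,0],[1,0,0,0,0],[1,0,0,0,0]]}}

```text
clock: 3.15
ee_pos: [0.6111, 0.0946, 0.0582]
tcp_rot: [179.8, -0.0, 91.3]
wrist_force: [4.6, -1.1, 3.8]
gripper_width: 0.22
grip_force: 39.5
```

>>> {"api": "play_rows", "payload": {"deltas": [[1,0,-8,0,0],[1,0,-10,0,0],[1,0,-10,0,0],[1,0,-10,0,0],[1,0,-8,0,0],[1,1,-4,0,0],[1,0,0,0,0]]}}

```text
clock: 4.03
ee_pos: [0.6121, 0.0441, 0.0582]
tcp_rot: [179.8, 0.0, 91.3]
wrist_force: [5.7, -0.9, 5.1]
gripper_width: 0.214
grip_force: 39.6
```

>>> {"api": "play_rows", "payload": {"deltas": [[1,0,-4,0,0],[1,0,0,0,0]]}}

```text
clock: 4.28
ee_pos: [0.6121, 0.0422, 0.0582]
tcp_rot: [179.8, -0.2, 91.3]
wrist_force: [5.8, 4.5, 4.6]
gripper_width: 0.216
grip_force: 39.6
```

>>> {"api": "play_rows", "payload": {"deltas": [[1,0,-4,0,0],[1,0,0,0,0]]}}

```text
clock: 4.53
ee_pos: [0.6122, 0.038, 0.0582]
tcp_rot: [179.7, -0.1, 91.3]
wrist_force: [6.2, 4.2, 5.4]
gripper_width: 0.216
grip_force: 39.6
```

>>> {"api": "play_rows", "payload": {"deltas": [[1,0,-3,0,0],[1,0,0,0,0]]}}

```text
clock: 4.78
ee_pos: [0.6123, 0.0339, 0.0582]
tcp_rot: [179.7, -0.0, 91.3]
wrist_force: [6.0, 1.8, 4.7]
gripper_width: 0.215
grip_force: 39.6
```

>>> {"api": "play_rows", "payload": {"deltas": [[1,0,-3,0,0],[1,0,0,0,0]]}}

```text
clock: 5.03
ee_pos: [0.6124, 0.0298, 0.0582]
tcp_rot: [179.7, 0.1, 91.3]
wrist_force: [5.3, -2.7, 4.8]
gripper_width: 0.217
grip_force: 39.5
```

>>> {"api": "play_rows", "payload": {"deltas": [[1,0,-3,0,0],[1,0,0,0,0],[1,0,0,0,0]]}}

```text
clock: 5.4
ee_pos: [0.6124, 0.0265, 0.0582]
tcp_rot: [179.7, 0.1, 91.3]
wrist_force: [7.0, -2.6, 4.4]
gripper_width: 0.216
grip_force: 39.6
```

>>> {"api": "play_rows", "payload": {"deltas": [[1,0,-1,0,0],[1,0,0,0,0]]}}

```text
clock: 5.65
ee_pos: [0.6124, 0.0265, 0.0582]
tcp_rot: [179.7, 0.0, 91.3]
wrist_force: [5.1, -0.5, 5.0]
gripper_width: 0.215
grip_force: 39.6
```

The catch pulls the carrier in, and the force is now about zero, so it sits at the stop. I'm releasing, rising straight up and backing off towards the loupe.

>>> {"api": "play_rows", "payload": {"deltas": [[-0.2,0,0,0,0],[-1,0,0,0,0],[-1,0,0,0,0],[-1,0,0,0,0],[-1,0,0,25,0],[-1,0,0,35,0],[-1,0,0,40,0],[-1,0,0,40,0]]}}

```text
clock: 6.65
ee_pos: [0.6099, 0.0266, 0.1984]
tcp_rot: [-180.0, -0.0, 91.3]
wrist_force: [0.5, 1.1, -0.3]
gripper_width: 0.994
grip_force: 0.0
```

>>> {"api": "play_rows", "payload": {"deltas": [[-1,-25,45,0,0.15],[-1,-25,45,0,0.15],[-1,-25,45,0,0.15],[-1,-25,45,0,0.15],[-1,-25,45,0,0.15],[-1,-25,45,0,0.15],[-1,-25,45,0,0.15],[-1,-25,45,0,0.17]]}}

```text
clock: 7.65
ee_pos: [0.4092, 0.3878, 0.1974]
tcp_rot: [-180.0, 0.0, 161.5]
wrist_force: [0.1, -0.6, 0.0]
gripper_width: 1.001
grip_force: 0.0
```

Run:
```python
from h import *
o=robot.get_obs();print(o["ee_pos"],o["tcp_rot"],o["clock"])
snap("top","t3.png",(165,100,415,270),3.2)
```

```text
[0.40916795 0.38775268 0.1973644 ] [-1.79993502e+02  3.66228973e-03  1.61533238e+02] 7.65
```

View pics/t3.png

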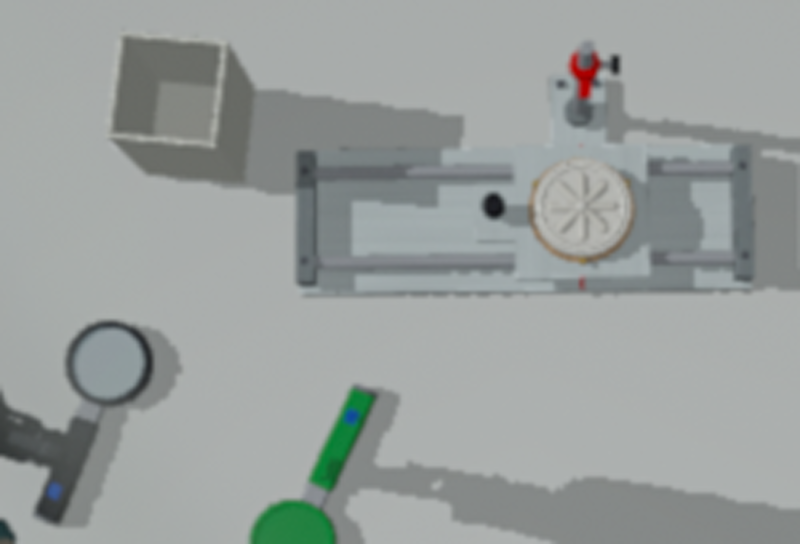

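The medallion is now centred on the remaining red line at (582,208)/(582,280), and the carrier is in the stop. The black loupe lies untouched at (109,362) with the gripper above its handle. I'm lowering onto the handle.

>>> {"api": "play_rows", "payload": {"deltas": [[-1,-1,-2,-40,0],[-1,0,0,-45,0],[-1,0,0,-45,0],[-1,0,0,-30,0],[-1,0,0,-18,0],[-1,0,0,-10,0],[-1,0,0,0,0]]}}

```text
clock: 8.57
ee_pos: [0.4091, 0.3843, 0.0089]
tcp_rot: [-179.9, -0.0, 161.2]
wrist_force: [0.8, -0.6, -0.8]
gripper_width: 1.001
grip_force: 0.0
```

>>> {"api": "play_rows", "payload": {"deltas": [[-1,0,0,-4,0],[-1,0,0,-3,0],[-1,0,0,0,0]]}}

```text
clock: 8.95
ee_pos: [0.4094, 0.3846, 0.0025]
tcp_rot: [180.0, 0.0, 161.2]
wrist_force: [-0.5, -0.0, -0.8]
gripper_width: 1.0
grip_force: 0.0
```

>>> {"api": "play_rows", "payload": {"deltas": [[-1,0,0,-1,0],[1,0,0,0,0],[1,0,0,0,0],[1,0,0,0,0],[1,0,0,0,0],[1,0,0,0,0],[1,0,0,0,0],[1,0,0,0,0]], "grip_force": 60}}

```text
clock: 9.95
ee_pos: [0.4097, 0.3849, 0.0017]
tcp_rot: [179.9, 0.0, 161.2]
wrist_force: [0.2, 0.9, 5.3]
gripper_width: 0.264
grip_force: 60.0
```

>>> {"api": "play_rows", "payload": {"deltas": [[1,0,0,0,0],[1,0,0,0,0],[1,0,0,10,0],[1,0,0,20,0],[1,0,0,25,0],[1,0,0,20,0],[1,0,0,10,0],[1,0,0,0,0]]}}

```text
clock: 10.95
ee_pos: [0.4093, 0.3846, 0.0867]
tcp_rot: [180.0, 0.0, 161.2]
wrist_force: [0.6, 0.2, -1.8]
gripper_width: 0.263
grip_force: 59.3
```

Run:
```python
from h import *
o=robot.get_obs();print(o["ee_pos"],o["tcp_rot"],o["clock"],o["wrist_force"],o["wrist_torque"])
snap("top","t4.png"); snap("side","s4.png")
a=cv2.imread("pics/t4.png")[175:275,165:265];b=cv2.imread("pics/s4.png")[140:240,235:335]
cv2.imwrite("pics/ts4.png",cv2.resize(np.hstack([a,b]),None,fx=4,fy=4,interpolation=cv2.INTER_CUBIC))
```

```text
[0.40933392 0.3845713  0.08666745] [1.79968790e+02 1.94305439e-02 1.61219126e+02] 10.95 [ 0.57428527  0.16561039 -1.84151868] [-0.01708057  0.0363345   0.01138599]
```

View pics/ts4.png

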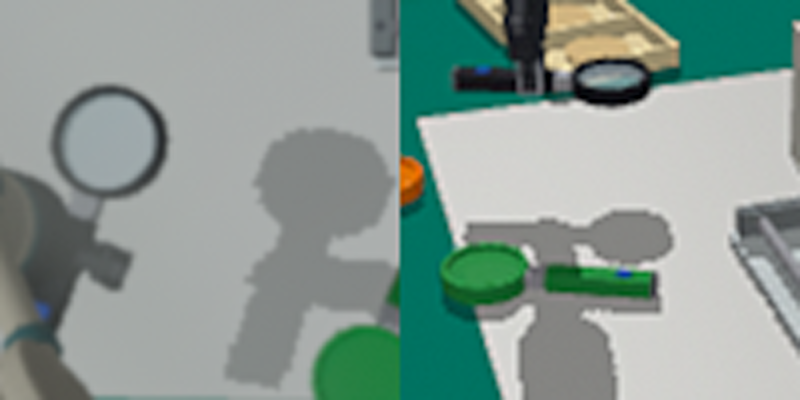

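The loupe is gripped by the handle and lifted, looking level, with its rim at (109,140) in the top half and (611,81) in the side half. I'm computing the lens offset and the move.

Run:
```python
from h import *
tcp=robot.get_obs()["ee_pos"]
def tri(a,b):
    o,d=ray("top",*a);p,e=ray("side",*b)
    s=np.linalg.lstsq(np.c_[d,-e],p-o,rcond=None)[0];return o+d*s[0],p+e*s[1]
L=at("top",165+109/4,175+140/4,.102)
print("lens top",L,"tri",tri((165+109/4,175+140/4),(235+211/4,140+81/4)))
M=at("top",165+582/3.2,100+208/3.2,.063);print("med",M, "from knob",[.6137,-.0495])
M=np.array([(M[0]+.6137)/2,(M[1]-.0495)/2])
print("off",L[:2]-tcp[:2],"move",M-L[:2],"dz",.158-(tcp[2]+.0073))
```

```text
lens top [0.4783 0.3571 0.102 ] tri (array([0.47971826, 0.36064719, 0.08886566]), array([0.48264766, 0.36005547, 0.08903123]))
med [ 0.6105 -0.0519  0.063 ] from knob [0.6137, -0.0495]
off [ 0.06955905 -0.02702946] move [ 0.1338 -0.4078] dz 0.06512692947496063
```

>>> {"api": "play_rows", "payload": {"deltas": [[1,0,0,20,0],[1,0,0,35,0],[1,4,-12,20,0],[1,8,-24,5,0],[1,12,-36,0,0],[1,13,-40,0,0],[1,13,-40,0,0],[1,13,-40,0,0]]}}

```text
clock: 12.05
ee_pos: [0.4719, 0.1912, 0.1652]
tcp_rot: [-179.9, -0.1, 161.2]
wrist_force: [1.2, -0.3, -1.8]
gripper_width: 0.264
grip_force: 59.3
```

>>> {"api": "play_rows", "payload": {"deltas": [[1,13,-40,0,0],[1,13,-40,0,0],[1,13,-40,0,0],[1,12,-36,0,0],[1,10,-30,0,0],[1,6,-18,0,0],[1,4,-12,0,0],[1,0,0,0,0]]}}

```text
clock: 13.05
ee_pos: [0.5433, -0.0235, 0.166]
tcp_rot: [180.0, -0.0, 161.2]
wrist_force: [0.0, -0.2, -0.7]
gripper_width: 0.264
grip_force: 59.3
```

>>> {"api": "play_rows", "payload": {"deltas": [[1,0,0,-5,0],[1,0,0,-6,0],[1,0,0,-4,0],[1,0,0,0,0],[1,0,0,0,0]]}}

```text
clock: 13.68
ee_pos: [0.5434, -0.0233, 0.1514]
tcp_rot: [180.0, 0.0, 161.2]
wrist_force: [-0.2, 0.1, -1.0]
gripper_width: 0.262
grip_force: 59.3
```

Run:
```python
from h import *
o=robot.get_obs();print(o["ee_pos"],o["tcp_rot"],o["clock"],o["wrist_force"],o["grip_force"])
snap("top","t5.png"); snap("side","s5.png")
a=cv2.imread("pics/t5.png")[95:195,295:395];b=cv2.imread("pics/s5.png")[155:255,325:425]
cv2.imwrite("pics/ts5.png",cv2.resize(np.hstack([a,b]),None,fx=4,fy=4,interpolation=cv2.INTER_CUBIC))
```

```text
[ 0.54340548 -0.02331319  0.15138717] [1.79991862e+02 9.42897814e-03 1.61231200e+02] 13.675 [-0.16517879  0.11445238 -0.9606959 ] 59.279444217681885
```

View pics/ts5.png

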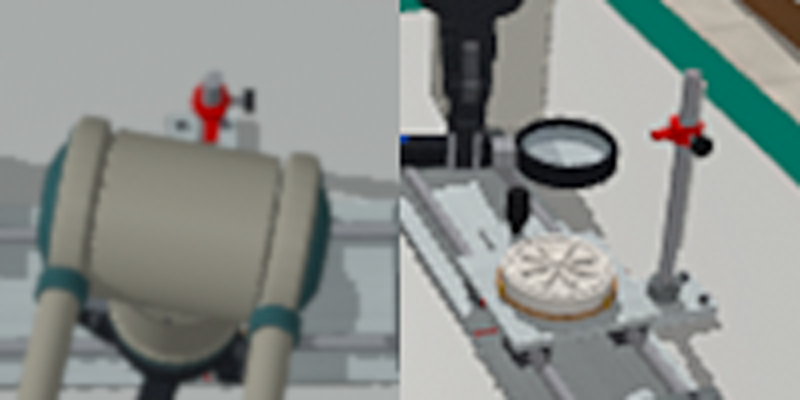

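The side half shows the loupe level over the plate, with its rim centre at (567,152), the collar at (684,132) and the medallion below at (557,270). The top view is blocked by the arm. I'm checking the relative height and position with the side camera.

Run:
```python
from h import *
f=lambda n,X:(lambda p:(round((p[0]-325)*4+400,1),round((p[1]-155)*4,1)))(pix("side",X))
print("lens pred",f(0,(.613,-.0503,.1587)),"saw 567,152")
print("collar pred",[f(0,(.7075,-.0505,z)) for z in(.153,.158,.163)],"saw ~684,132; top pred",f(0,(.7075,-.0505,.21)),"saw 693,70")
print("med pred",f(0,(.612,-.0507,.061)),"rim pts left/right",[f(0,(.612+.042*np.cos(a),-.0507+.042*np.sin(a),.061)) for a in np.arange(0,6.28,np.pi/8)])
im=cv2.imread("pics/s5.png").astype(int)
m=(im[:,:,2]>130)&(im[:,:,1]<70)&(im[:,:,0]<70);v,u=np.nonzero(m);k=(u>480/1.25*1)&(v<200);print("red px",[(a,b) for a,b in zip(((u-325)*4+400)[k],((v-155)*4)[k])])
```

```text
lens pred (562.0, 150.8) saw 567,152
collar pred [(678.8, 138.4), (679.6, 132.4), (680.4, 126.4)] saw ~684,132; top pred (688.4, 69.6) saw 693,70
med pred (551.2, 262.8) rim pts left/right [(602.0, 253.2), (589.2, 242.4), (570.8, 234.8), (550.0, 231.6), (529.2, 232.8), (511.6, 238.4), (499.6, 248.0), (495.2, 259.6), (499.2, 272.4), (511.6, 283.6), (530.0, 292.0), (552.4, 295.6), (574.0, 294.4), (592.4, 288.0), (604.0, 278.0), (607.2, 265.6)]
red px [(np.int64(672), np.int64(116)), (np.int64(676), np.int64(116)), (np.int64(672), np.int64(120)), (np.int64(676), np.int64(120)), (np.int64(672), np.int64(124)), (np.int64(676), np.int64(124)), (np.int64(696), np.int64(124)), (np.int64(700), np.int64(124)), (np.int64(664), np.int64(128)), (np.int64(668), np.int64(128)), (np.int64(672), np.int64(128)), (np.int64(676), np.int64(128)), (np.int64(680), np.int64(128)), (np.int64(684), np.int64(128)), (np.int64(688), np.int64(128)), (np.int64(692), np.int64(128)), (np.int64(696), np.int64(128)), (np.int64(652), np.int64(132)), (np.int64(656), np.int64(132)), (np.int64(660), np.int64(132)), (np.int64(664), np.int64(132)), (np.int64(668), np.int64(132)), (np.int64(672), np.int64(132)), (np.int64(676), np.int64(132)), (np.int64(680), np.int64(132)), (np.int64(684), np.int64(132)), (np.int64(688), np.int64(132)), (np.int64(652), np.int64(136)), (np.int64(656), np.int64(136)), (np.int64(660), np.int64(136)), (np.int64(664), np.int64(136)), (np.int64(668), np.int64(136)), (np.int64(672), np.int64(136)), (np.int64(676), np.int64(136)), (np.int64(680), np.int64(136)), (np.int64(684), np.int64(136)), (np.int64(688), np.int64(136)), (np.int64(676), np.int64(140)), (np.int64(680), np.int64(140)), (np.int64(684), np.int64(140)), (np.int64(684), np.int64(144))]
```

In the side view the lens, collar and medallion all match their predicted positions to about 2 mm. They share one small calibration shift, so no correction is needed. I'm handing in.

>>> {"api": "play_rows", "payload": {"deltas": [[1,0,0,0,0],[1,0,0,0,0],[1,0,0,0,0],[1,0,0,0,0]]}}

```text
clock: 14.28
ee_pos: [0.5433, -0.0234, 0.1513]
tcp_rot: [180.0, 0.0, 161.2]
wrist_force: [0.4, -0.0, -1.8]
gripper_width: 0.266
grip_force: 59.3
```

```bash
python3 -c "
from plant import close_job
print(close_job())"
```

```text
the job is handed in; nothing more can be done
None
```

I handed the job in at about 14.3 s with the carrier in the inspection stop and the loupe held level over the medallion at the pointer's height, within about 2 mm by the side camera; no verdict came back.

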